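# Open the paddle-latched equipment case and stow the battery pack

## Task

Open the orange-lidded equipment case gently, without forcing it: pull up the red lip of the recessed paddle in its lid to trip the latch, raise the lid and swing it fully open so that it stays up by itself. Then set the blue battery pack down (do not drop it) terminals up, centred on the green pad inside the case and lengthways like the pad. Leave the yellow meter in the other bay and the things about the bench undisturbed.

Things in the scene. Friction and masses are not known exactly. Their poses are not given: they have to be found in the camera images.
- case: Equipment case fixed to the bench: grey tray 240 (x) x 300 (y) x 80 mm with an orange hollow lid 50 mm deep (top 130 mm up), shut at the start. Origin: centre of the underside; x from front to hinge side, y along the hinge, z up. Walls 6 mm, floor 5 mm. A divider 50 mm high at y = 0 makes two bays 141 mm wide; on it, x 2 to 58, a steel striker 76 mm high. Front faces the robot within 0.25 rad.
- lid_hinge (a point): Middle of the lid's hinge axis, at the far top edge of the tray: case frame (120, 0, 80) mm. Its y axis is the hinge axis. Fixed.
- lid_front (a point): Middle of the lower front edge of the lid, 240 mm from the hinge axis; it moves with the lid. x of its frame points to the hinge along the lid, z to the lid's outer side. The lid is a hollow shell, open below, walls 6 mm.
- paddle_lip (a point): Middle of the free edge of the paddle's red lip, 88 mm wide in y, 6 mm thick; moves with paddle and lid. Shut, it is at case (-41, 0, 140) mm, 10 mm above the lid's top. From its hinge the paddle runs 29 mm level to the front, then the lip 28 mm more, turned up 30 degrees, overhanging the well: a finger slanting forward and down (25 to 40 degrees off vertical) goes under the lip and lifts it.
- paddle_hinge (a point): Middle of the paddle's own hinge axis, parallel to the case's y, at the paddle's far edge: case (12, 0, 126) mm while the lid is shut; moves with the lid.
- well (a point): Centre of the open part of the black well in the lid, at the level of the lid's top: case (-73, 0, 130) mm while shut; moves with the lid. The well is open from above from case x = -105 mm to the lip (64 mm), 116 mm wide in y, its floor 44 mm below the lid's top, and goes on under the paddle to case x = 20.
- lid (a joint): Lid angle, rad: 0 shut, 1.45 at its hard end stop; beyond 1.3 it counts as fully open, there is no need to press it on the stop. The front rises. The hinge is stiff, so the lid stays where it is left; about 8 to 10 N upwards at the paddle lip raises it. While latched it has only about 0.02 rad of play.
- paddle (a joint): Paddle angle relative to the lid, rad: 0 at rest, 0.6 against its stop; the lip rises. A spring returns it (about 3 N at the lip at rest, 9 N at the stop). The latch lets go at about 0.34 rad; once the lid has risen some 0.15 rad the paddle may be let go without latching again.
- pad_top (a point): Centre of the top face of the green pad, 160 (x) x 100 (y) x 3 mm, fixed on the floor of one bay (left or right by chance), its top 8 mm above the bench; x and y axes as the case's. Hidden under the lid until that is open.
- meter: Loose yellow meter, 110 x 66 x 45 mm, 0.45 kg, lying in the other bay; origin at the centre of its underside. Leave alone.
- pack_center (a point): Centre (half-way up) of the blue battery pack with a white band, 120 (x, long) x 46 (y) x 70 mm (z up), 0.35 to 0.65 kg, standing on the bench, two brass terminals on top.
- screwdriver: Loose red screwdriver lying on the bench (bystander).
- can: Loose spray can, 52 mm across, 150 mm high (bystander).
- jar: Loose jar, 70 mm across, 85 mm high (bystander).
- cup: Loose grey cup, 76 mm across, 90 mm high (bystander).
- toolwallet: Loose blue tool wallet, 100 x 150 x 30 mm (bystander).
There are look-alikes about, which are no part of the job. What is shaped like the part that bears pack_center but purple or turquoise is not meant.

How it is judged:
By the outcome, as a careful person would: the job done as asked, in the order asked, and still so for the second after the job is handed in, with the robot touching nothing.
It also fails if it takes over 72 s, if anything falls off the work surface, if the arm or the gripper's body presses on something with over 40 N, if the wrist force passes 120 N, or if a joint passes its speed limit or range.

## Robot

A 6-joint arm with a two-finger parallel gripper is mounted at the origin on the work surface. World frame = base frame: x ahead of the robot, y to its left, z up, the work surface at z = 0. Lengths are in m, angles in rad, forces in N, time in s.
With the tool pointing down it reaches from about 0.3 to 0.775 m from the base axis. Payload 14.6 kg.
Tool frame: the origin (TCP) lies between the finger pads; the fingertips stand 8 mm ahead of it and the grasp point (between the pads) lies 11 mm behind it (manip.nose_length is the distance from the TCP to the fingertips, in m); z points along the fingers, y is the direction in which the jaws open and shut (so a half turn about z gives the same grasp; the last joint's range is limited). The gripper opens to 85 mm and grips with 20 to 120 N. Pads are 22 mm wide; open, the fingers measure 114 mm over their backs; the gripper's body (76 mm by 85 mm) begins 54 mm behind the grasp point. The pads swing forward as they close: fully open they stand 13 mm farther back than shut.
Start: joints at [1.187, 0.3, 1.521, -0, 1.321, -0.067], TCP at [0.171, 0.523, 0.239] pointing down, gripper open.
Joint ranges: [-3.03, 3.03], [-0.79, 2.21], [0.23, 2.52], [-1.04, 4.18], [0, 3.07], [-2.55, 2.55]. Speed limits (rad/s): [2.22, 2.22, 2.57, 3.14, 3.14, 3.14].

## Interface

Orientations are given as a 3x3 rotation matrix whose columns are the frame's x, y, z axes.
In Python, from rig import manip gives the robot as it stands.
- The arm moves only by the tool carry_out, never from a script. Its argument "motion" is a list of rows, each a list of 2 entries, a list of its own where there are three numbers: the shift along the tool's x, y, z in mm, then the turn about the tool's z in degrees. A call has 1 to 5 rows; each row shifts and turns the commanded pose from where the row before left it, along the tool's axes as they then stand; what a row does not reach is not made up. A row lasts 1/12 s, in which the tool goes at most 41.7 mm and 7.16 degrees, less where a joint would pass 70% of its speed; a pose out of reach is approached as far as the arm can. A call with a gripper value outside its range is refused whole. "gripper" is the finger opening in mm, from 0 to 85.4, set as the call begins (left out, the last holds). The fingers move at their own pace and stop on an object; "squeeze" is the grip in N (left out, the last holds). Time passes only in rows, so rows that do not move let the fingers close. It gives the time, the measured TCP pose, the force and the opening at its end, in the units of the state.
- manip.observe(): the state, without advancing time (a new reading comes with each control period).
- manip.snapshot(name): name is "scene" or "top" or "wrist"; returns a dict with "img" (400x640x3 uint8, red, green, blue), "camera_matrix" (3x3 intrinsics, pixels), "R" (3x3) and "t" (3): a world point X has camera coordinates R X + t; the wrist camera has in their place "tool_from_camera" (4x4, takes a point from camera to tool coordinates, whose origin is the TCP and whose axes are the flange's). Camera axes: x right, y down, z forward; pixel columns grow to the right and rows downward; lengths in m; the calibration is good to about 2 mm. A picture is of the moment at which its call begins: read the wrist's pose just before it. There is no depth.
- manip.finish_job(): hands the job in, once; it reports no verdict.
The state is a dict: "time_s": time; "joints": joint angles; "joint_vel": joint speeds; "joint_efforts": joint torques, N m; "ee_pos": TCP position; "ee_rot": TCP orientation; "contact_force": force on the tool from outside, world axes, zero at the start; "ft_torque": the same for the moment, N m; "finger_gap": finger opening in m.
Only numpy, scipy, OpenCV 4.12 (cv2) and the standard library are available. Lean on these libraries where they do the work, as an engineer would, in place of code of your own. Each camera call takes 0.05 s, during which the arm holds its last target.

## Working session

There is one attempt and no reset: what is moved stays moved. The work goes in short steps, Python scripts to look and compute and a tool call to move; the robot and the scene stay as the last step left them, time stands still between calls to the robot, and variables do not carry over. Pictures are saved under pics/ and viewed, and the job is handed in when it is done.

Besides the shell and the picture viewer there is one more tool, called as name(argument=value, ...) on one line, values as JSON. carry_out: Moves the arm, as the interface text tells. Its arguments: {"type":"object","properties":{"motion":{"type":"array"},"gripper":{"type":"number"},"squeeze":{"type":"number"}},"required":["motion"]}

```bash
ls; mkdir -p pics; python3 - <<'E'
from rig import manip
import cv2,numpy as np
np.set_printoptions(precision=4,suppress=True)
s=manip.observe(); print(s['time_s'],s['ee_pos'],np.array(s['ee_rot']),s['finger_gap'],manip.nose_length)
for n in ['scene','top']:
    d=manip.snapshot(n); cv2.imwrite(f'pics/{n}0.png',d['img'][:,:,::-1]); print(n,d['camera_matrix'],d['R'],d['t'])
d=manip.snapshot('wrist'); print(d['camera_matrix'],d['tool_from_camera'])
E
```

```text
pics
0.0 [0.1713 0.5224 0.2387] [[-0.9502  0.3115 -0.0004]
 [ 0.3115  0.9502 -0.0011]
 [ 0.     -0.0012 -1.    ]] 0.08576020364802008 0.008
scene [[423.9357   0.     315.268 ]
 [  0.     423.9357 199.6955]
 [  0.       0.       1.    ]] [[ 0.7113  0.7028  0.0006]
 [ 0.4712 -0.4762 -0.7424]
 [-0.5215  0.5284 -0.6699]] [-0.3526 -0.1838  1.7944]
top [[489.6446   0.     319.5648]
 [  0.     489.6446 196.4265]
 [  0.       0.       1.    ]] [[ 0.0156 -0.9999  0.0008]
 [-0.9986 -0.0157 -0.0508]
 [ 0.0508 -0.     -0.9987]] [-0.0397  0.5215  1.3645]
[[336.2852   0.     317.6251]
 [  0.     336.2852 197.0645]
 [  0.       0.       1.    ]] [[-0.0005 -0.9594 -0.282   0.0726]
 [ 1.     -0.     -0.0015  0.    ]
 [ 0.0014 -0.282   0.9594 -0.134 ]
 [ 0.      0.      0.      1.    ]]
```

View pics/top0.png

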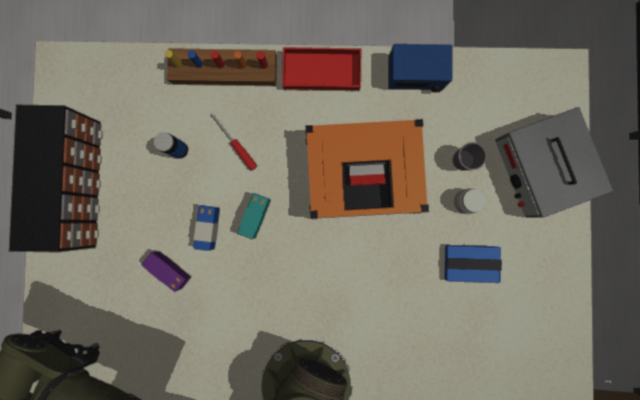

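View pics/scene0.png

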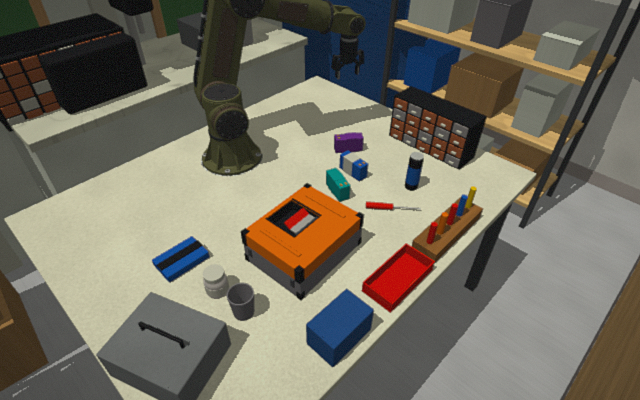

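Three objects have the pack's shape in the top view: blue with a white band (206,227), turquoise (253,215) and purple (165,270). The blue one with the white band and brass terminals fits the description. I'll confirm it in an enlarged crop.

```bash
python3 - <<'E'
import cv2
i=cv2.imread('pics/top0.png')
cv2.imwrite('pics/top_pack.png',cv2.resize(i[190:290,130:280],None,fx=5,fy=5,interpolation=cv2.INTER_CUBIC))
cv2.imwrite('pics/top_case.png',cv2.resize(i[110:225,295:435],None,fx=5,fy=5,interpolation=cv2.INTER_CUBIC))
E
```

```text
(no output)
```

View pics/top_pack.png

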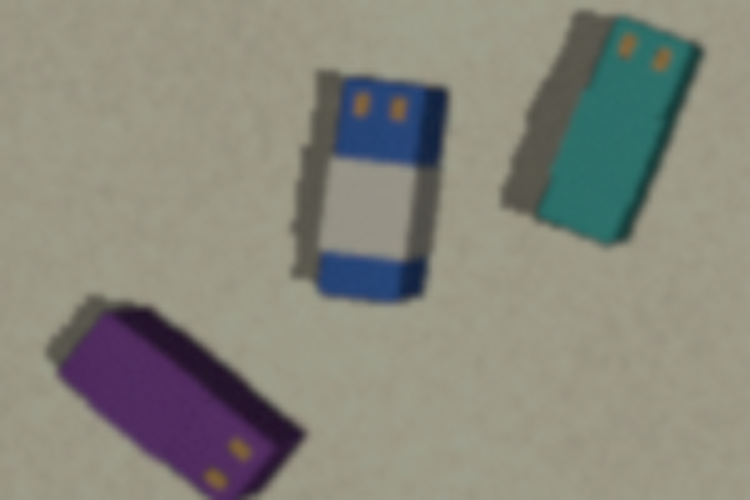

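View pics/top_case.png

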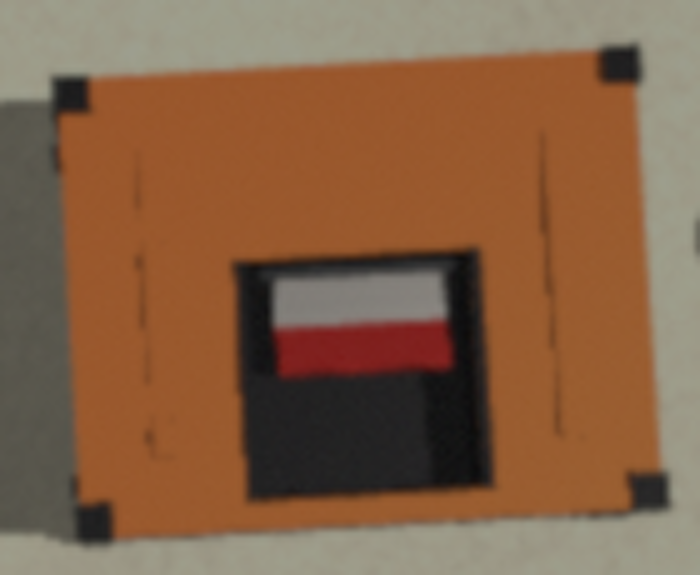

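```bash
cat > h.py <<'E'
import numpy as np,cv2
from rig import manip
np.set_printoptions(precision=4,suppress=True)
from scipy.optimize import least_squares
K=np.array([[489.6446,0,319.5648],[0,489.6446,196.4265],[0,0,1]])
def topcam():
    d=manip.snapshot('top'); return d
def px2w(d,uv,z):
    K=np.array(d['camera_matrix']);R=np.array(d['R']);t=np.array(d['t'])
    c=-R.T@t; r=R.T@np.linalg.inv(K)@np.array([uv[0],uv[1],1.]); return c+r*(z-c[2])/r[2]
def proj(d,X):
    K=np.array(d['camera_matrix']);R=np.array(d['R']);t=np.array(d['t'])
    p=(R@np.atleast_2d(X).T).T+t; q=(K@p.T).T; return q[:,:2]/q[:,2:]
def fit(d,loc,uv,p0):
    loc=np.array(loc);uv=np.array(uv)
    def W(p):
        c,s=np.cos(p[2]),np.sin(p[2]); return np.c_[p[0]+c*loc[:,0]-s*loc[:,1],p[1]+s*loc[:,0]+c*loc[:,1],loc[:,2]]
    r=least_squares(lambda p:(proj(d,W(p))-uv).ravel(),p0); return r.x,r.fun.reshape(-1,2)
E
python3 - <<'E'
from h import *
d=topcam()
f=lambda P,o:np.array(P)/5-0.4*0+np.array(o)
uvc=f([(53,78),(640,47),(668,508),(77,542),(280,378),(453,370),(250,498),(492,487)],(295,110))
loc=[(.12,.15,.13),(.12,-.15,.13),(-.12,-.15,.13),(-.12,.15,.13),(-.041,.044,.14),(-.041,-.044,.14),(-.105,.058,.13),(-.105,-.058,.13)]
p,r=fit(d,np.array(loc),uvc,[.5,-.1,0]);print('case',p,r)
uvp=f([(343,77),(422,83),(402,301),(319,294)],(130,190))
for k in uvp: print(px2w(d,k,.07))
p,r=fit(d,[(.06,.023,.07),(.06,-.023,.07),(-.06,-.023,.07),(-.06,.023,.07)],uvp,[.4,.2,0]);print('pack',p,r)
for n,uv in dict(can=(163,142),jar=(470,200),cup=(470,156),sd1=(213,117),sd2=(254,168)).items(): print(n,px2w(d,uv,.08))
for n,uv in dict(turq=(253,215),purp=(165,270)).items(): print(n,px2w(d,uv,.07))
print(np.array(d['R']).T@-np.array(d['t']))
E
```

```text
case [ 0.5901 -0.1527  0.0687] [[ 0.9111  0.0085]
 [-1.0872  0.1559]
 [-0.7515  0.2977]
 [ 0.936  -0.3134]
 [ 0.0499 -0.6103]
 [-0.2095 -0.8268]
 [ 1.7616  0.758 ]
 [-1.614   0.5682]]
[0.4898 0.294  0.07  ]
[0.4873 0.2513 0.07  ]
[0.3702 0.259  0.07  ]
[0.3732 0.3036 0.07  ]
pack [ 0.4301  0.277  -0.0722] [[-0.5721 -0.6766]
 [ 0.6187 -0.3797]
 [ 0.2113  0.5772]
 [-0.2577  0.4678]]
can [0.6587 0.3921 0.08  ]
jar [ 0.5154 -0.4344  0.08  ]
cup [ 0.6338 -0.4344  0.08  ]
sd1 [0.7288 0.2594 0.08  ]
sd2 [0.5923 0.1456 0.08  ]
turq [0.4663 0.1468 0.07  ]
purp [0.3155 0.379  0.07  ]
[ 0.452  -0.0315  1.3892]
```

The crop confirms it: the blue pack with the white band and brass terminals has its top face at about crop (318–425, 77–302). The tool can only turn about its own axis, so it stays vertical. I'll push the lip edge towards the hinge with vertical closed fingers while rising with it. First I'll turn, then travel above the well.

carry_out(motion=[[[0,0,0],-5.5],[[0,0,0],-5.5],[[0,0,0],-5.5],[[0,0,0],-5.6]], gripper=0)

```text
time_s: 0.53
ee_pos: [0.1713, 0.5225, 0.2391]
ee_rot: [[-0.997, -0.074, -0.0], [-0.074, 0.997, -0.0], [0.0, -0.0, -1.0]]
contact_force: [-0.3, -0.9, 0.7]
finger_gap: 0.0391
```

carry_out(motion=[[[-15,-35,0],0],[[-15,-35,0],0],[[-15,-35,0],0],[[-15,-35,0],0],[[-15,-35,0],0]])

```text
time_s: 0.95
ee_pos: [0.2585, 0.3515, 0.2391]
ee_rot: [[-0.998, -0.069, -0.0], [-0.069, 0.998, -0.0], [0.0, -0.0, -1.0]]
contact_force: [0.8, -0.0, 0.8]
finger_gap: -0.0001
```

carry_out(motion=[[[-15,-35,0],0],[[-15,-35,0],0],[[-15,-35,0],0],[[-15,-35,0],0],[[-15,-35,0],0]])

```text
time_s: 1.37
ee_pos: [0.3454, 0.182, 0.2394]
ee_rot: [[-0.998, -0.069, 0.0], [-0.069, 0.998, 0.0], [-0.0, 0.0, -1.0]]
contact_force: [0.6, -0.3, -0.5]
finger_gap: -0.0003
```

carry_out(motion=[[[-15,-35,0],0],[[-15,-35,0],0],[[-15,-35,0],0],[[-15,-35,0],0],[[-15,-35,0],0]])

```text
time_s: 1.78
ee_pos: [0.4324, 0.0124, 0.2394]
ee_rot: [[-0.998, -0.069, 0.0], [-0.069, 0.998, 0.0], [-0.0, 0.0, -1.0]]
contact_force: [1.0, 1.3, 0.1]
finger_gap: 0.0002
```

carry_out(motion=[[[-14.6,-35,0],0],[[-14.6,-35,0],0],[[-14.6,-35,0],0],[[-14.6,-35,0],0],[[-14.6,-35,0],0]])

```text
time_s: 2.2
ee_pos: [0.5173, -0.1572, 0.2391]
ee_rot: [[-0.998, -0.069, -0.0], [-0.069, 0.998, 0.0], [0.0, 0.0, -1.0]]
contact_force: [0.3, 1.5, 0.2]
finger_gap: 0.0
```

```bash
cat >> h.py <<'E'
def wproj(d,s,X):
    M=np.array(d['tool_from_camera']);T=np.eye(4);T[:3,:3]=np.array(s['ee_rot']);T[:3,3]=s['ee_pos']
    W=np.linalg.inv(T@M); p=(W[:3,:3]@np.atleast_2d(X).T).T+W[:3,3]; K=np.array(d['camera_matrix']); q=(K@p.T).T; return q[:,:2]/q[:,2:]
E
python3 - <<'E'
from h import *
s=manip.observe(); d=manip.snapshot('wrist'); i=d['img'][:,:,::-1].copy()
cv2.imwrite('pics/w1.png',i); print(s['ee_pos'],s['joints'])
p=[.5901,-.1527,.0687]
def cw(l):
    c,sn=np.cos(p[2]),np.sin(p[2]); l=np.atleast_2d(l); return np.c_[p[0]+c*l[:,0]-sn*l[:,1],p[1]+sn*l[:,0]+c*l[:,1],l[:,2]]
print(wproj(d,s,cw([(-.041,.044,.14),(-.041,-.044,.14),(-.105,.058,.13),(-.105,-.058,.13),(-.12,.15,.13),(-.12,-.15,.13)])))
E
```

```text
[ 0.5173 -0.1572  0.2391] [-0.3627  0.2792  1.548   0.      1.3145 -2.0022]
[[375.2981 243.1494]
 [258.373  243.1573]
 [396.4997 156.4362]
 [237.0714 156.4923]
 [526.6593 135.5333]
 [107.1071 135.7098]]
```

View pics/w1.png

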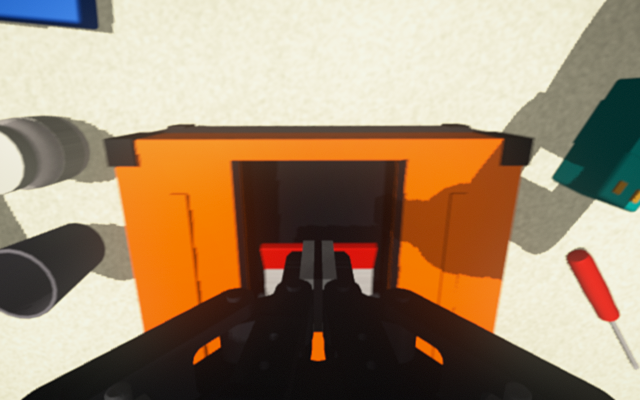

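The wrist picture shows the lip edge at row 243, columns 260–378, which matches the model (258–375). I'm descending into the well.

carry_out(motion=[[[0,0,30],0],[[0,0,30],0],[[0,0,30],0],[[0,0,21],0]])

```text
time_s: 2.58
ee_pos: [0.5159, -0.155, 0.1255]
ee_rot: [[-0.998, -0.069, -0.002], [-0.069, 0.998, 0.001], [0.002, 0.001, -1.0]]
contact_force: [0.5, -0.6, 0.5]
finger_gap: 0.0003
```

```bash
python3 - <<'E'
from h import *
s=manip.observe(); d=manip.snapshot('wrist'); i=d['img'][:,:,::-1].copy()
cv2.imwrite('pics/w2.png',i); print(s['ee_pos'],s['contact_force'])
E
```

```text
[ 0.5159 -0.155   0.1255] [ 0.5299 -0.6134  0.4762]
```

View pics/w2.png

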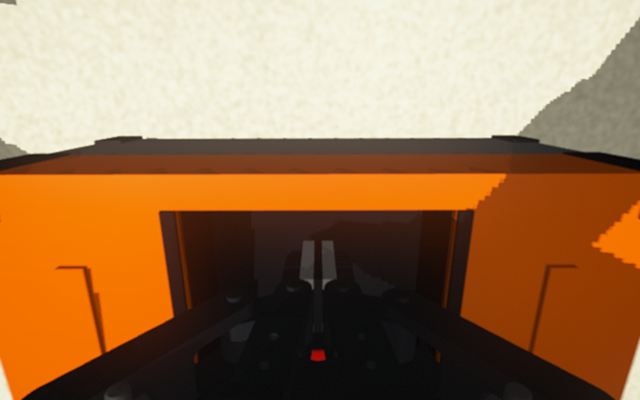

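carry_out(motion=[[[-7,0,0],0],[[-6,0,0],0],[[-2,0,0],0]])

```text
time_s: 2.88
ee_pos: [0.5336, -0.1543, 0.1302]
ee_rot: [[-0.998, -0.069, 0.003], [-0.069, 0.998, -0.001], [-0.003, -0.001, -1.0]]
contact_force: [0.6, 0.3, 0.4]
finger_gap: -0.0001
```

carry_out(motion=[[[-2,0,0],0],[[-1,0,0],0]])

```text
time_s: 3.05
ee_pos: [0.5355, -0.154, 0.1294]
ee_rot: [[-0.998, -0.069, 0.002], [-0.069, 0.998, -0.001], [-0.002, -0.001, -1.0]]
contact_force: [-0.6, 0.6, 0.2]
finger_gap: 0.0001
```

carry_out(motion=[[[-1,0,0],0],[[-1,0,0],0]])

```text
time_s: 3.22
ee_pos: [0.5369, -0.1538, 0.1287]
ee_rot: [[-0.998, -0.069, 0.001], [-0.069, 0.998, -0.0], [-0.0, -0.0, -1.0]]
contact_force: [-0.3, -0.6, 0.4]
finger_gap: -0.0003
```

carry_out(motion=[[[-1,0,0],0],[[-1,0,-1],0],[[-1,0,-1],0]])

```text
time_s: 3.47
ee_pos: [0.5397, -0.1536, 0.1303]
ee_rot: [[-0.998, -0.069, -0.001], [-0.069, 0.998, 0.0], [0.001, 0.0, -1.0]]
contact_force: [-4.7, -0.8, -2.2]
finger_gap: 0.0001
```

carry_out(motion=[[[-1,0,-1],0],[[-1,0,-2],0]])

```text
time_s: 3.63
ee_pos: [0.5405, -0.1535, 0.1325]
ee_rot: [[-0.998, -0.069, -0.004], [-0.069, 0.998, 0.001], [0.004, 0.001, -1.0]]
contact_force: [-10.6, -1.5, -1.0]
finger_gap: -0.0005
```

carry_out(motion=[[[-1,0,-2],0],[[-1,0,-2],0]])

```text
time_s: 3.8
ee_pos: [0.5419, -0.1534, 0.1364]
ee_rot: [[-0.998, -0.069, -0.006], [-0.069, 0.998, 0.001], [0.006, 0.001, -1.0]]
contact_force: [-15.9, -2.6, 1.2]
finger_gap: -0.0002
```

```bash
python3 - <<'E'
from h import *
d=manip.snapshot('scene'); i=d['img'][:,:,::-1]
cv2.imwrite('pics/s3.png',cv2.resize(i[130:310,210:400],None,fx=4,fy=3.3,interpolation=cv2.INTER_CUBIC))
d=manip.snapshot('wrist'); cv2.imwrite('pics/w3.png',d['img'][:,:,::-1])
E
```

```text
(no output)
```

View pics/s3.png

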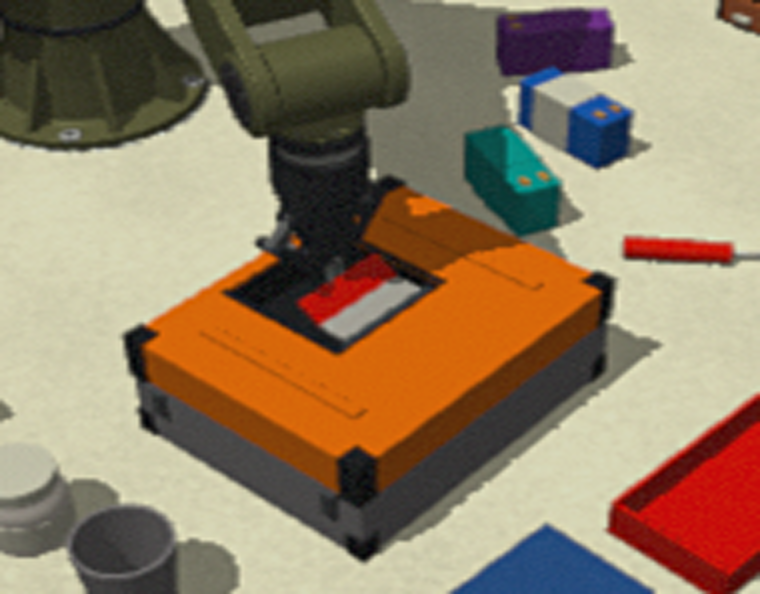

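View pics/w3.png

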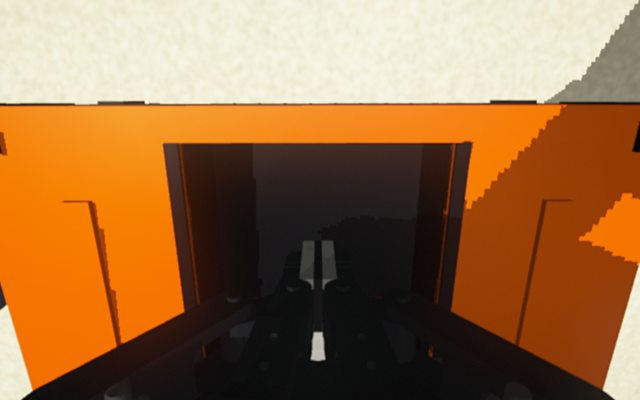

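carry_out(motion=[[[-1,0,-3],0],[[-1,0,-3],0]])

```text
time_s: 4.07
ee_pos: [0.5441, -0.1533, 0.1424]
ee_rot: [[-0.998, -0.069, -0.005], [-0.069, 0.998, 0.001], [0.005, 0.001, -1.0]]
contact_force: [-10.6, -1.2, -0.9]
finger_gap: 0.0001
```

carry_out(motion=[[[-1,0,-2.5],0],[[-1,0,-2.5],0]])

```text
time_s: 4.23
ee_pos: [0.5466, -0.1531, 0.1476]
ee_rot: [[-0.998, -0.069, -0.004], [-0.069, 0.998, 0.001], [0.004, 0.001, -1.0]]
contact_force: [-6.7, -0.7, -3.8]
finger_gap: -0.0002
```

```bash
python3 - <<'E'
from h import *
d=manip.snapshot('scene'); i=d['img'][:,:,::-1]
cv2.imwrite('pics/s4.png',cv2.resize(i[150:290,230:380],None,fx=5,fy=4.2,interpolation=cv2.INTER_CUBIC))
E
```

```text
(no output)
```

View pics/s4.png

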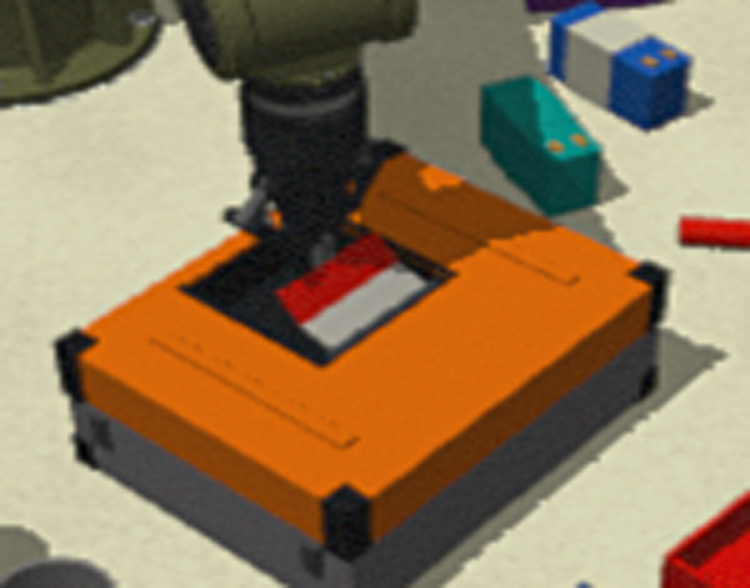

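The paddle is visibly rising: the lip is up at crop (280–395, 235–320). I'll keep pushing and lifting.

carry_out(motion=[[[-1.5,0,-2],0],[[-1.5,0,-2],0]])

```text
time_s: 4.45
ee_pos: [0.5494, -0.1529, 0.1515]
ee_rot: [[-0.998, -0.069, -0.004], [-0.069, 0.998, 0.001], [0.004, 0.001, -1.0]]
contact_force: [-10.6, -2.1, -1.5]
finger_gap: 0.0001
```

carry_out(motion=[[[-1.5,0,-2],0],[[-1.5,0,-2],0]])

```text
time_s: 4.62
ee_pos: [0.5525, -0.1527, 0.1555]
ee_rot: [[-0.998, -0.069, -0.004], [-0.069, 0.998, 0.001], [0.004, 0.001, -1.0]]
contact_force: [-7.8, -1.5, -3.6]
finger_gap: -0.0001
```

carry_out(motion=[[[-1.5,0,-2],0],[[-1.5,0,-2],0]])

```text
time_s: 4.78
ee_pos: [0.5556, -0.1524, 0.1593]
ee_rot: [[-0.998, -0.069, -0.004], [-0.069, 0.998, 0.001], [0.004, 0.001, -1.0]]
contact_force: [-7.6, -1.0, -4.4]
finger_gap: 0.0
```

```bash
python3 - <<'E'
from h import *
d=manip.snapshot('scene'); i=d['img'][:,:,::-1]
cv2.imwrite('pics/s5.png',cv2.resize(i[150:290,230:380],None,fx=5,fy=4.2,interpolation=cv2.INTER_CUBIC))
E
```

```text
(no output)
```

View pics/s5.png

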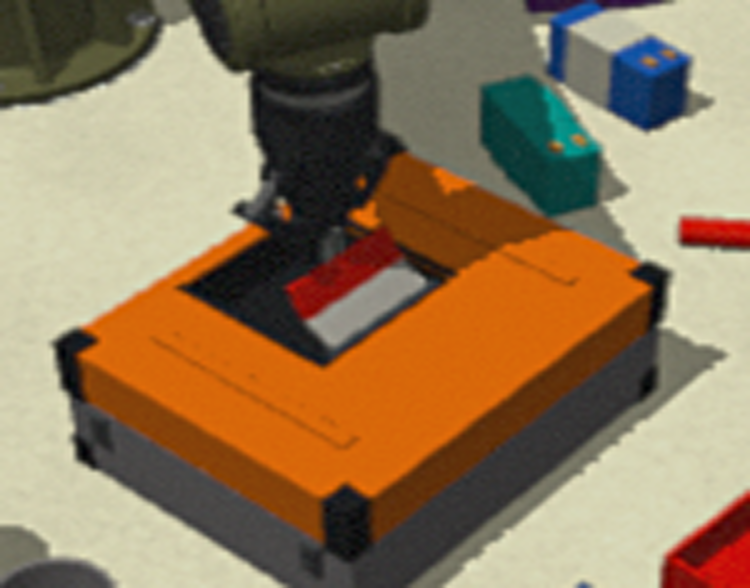

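The paddle is nearly at its stop. I'll continue along the lid's arc.

carry_out(motion=[[[-1.5,0,-2],0],[[-1.5,0,-2],0],[[-1.5,0,-2],0]])

```text
time_s: 5.08
ee_pos: [0.5598, -0.1522, 0.1653]
ee_rot: [[-0.998, -0.069, -0.005], [-0.069, 0.998, 0.001], [0.005, 0.001, -1.0]]
contact_force: [-11.9, -0.2, -2.1]
finger_gap: -0.0002
```

carry_out(motion=[[[-1.5,0,-2],0],[[-1.5,0,-2],0],[[-1.5,0,-2],0]])

```text
time_s: 5.33
ee_pos: [0.5641, -0.1519, 0.1715]
ee_rot: [[-0.998, -0.069, -0.005], [-0.069, 0.998, 0.001], [0.005, 0.001, -1.0]]
contact_force: [-14.3, -0.7, 0.7]
finger_gap: -0.0
```

```bash
python3 - <<'E'
from h import *
d=manip.snapshot('scene'); i=d['img'][:,:,::-1]
cv2.imwrite('pics/s6.png',cv2.resize(i[150:290,230:380],None,fx=5,fy=4.2,interpolation=cv2.INTER_CUBIC))
E
```

```text
(no output)
```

View pics/s6.png

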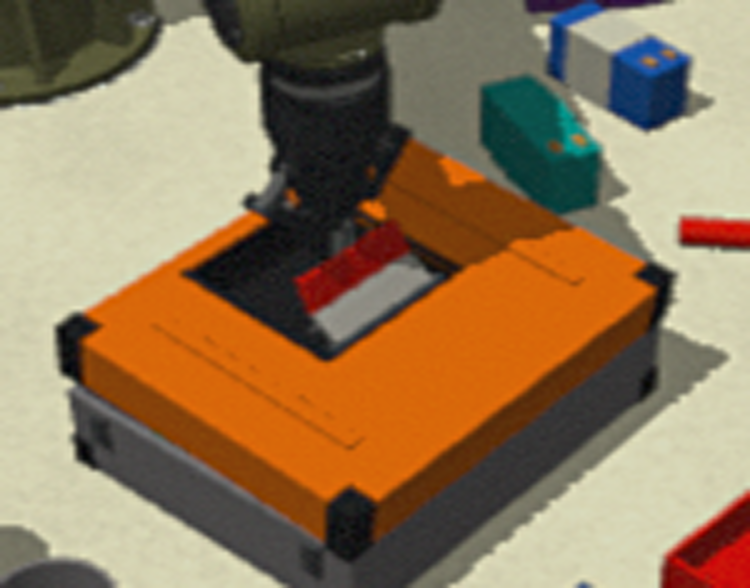

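The lid is unlatched and rising (the gap shows at the left edge, crop 70–110, 390). Continuing.

carry_out(motion=[[[-2,0,-3],0],[[-2,0,-3],0],[[-2,0,-3],0],[[-2,0,-3],0]])

```text
time_s: 5.72
ee_pos: [0.5726, -0.1513, 0.1835]
ee_rot: [[-0.998, -0.069, -0.004], [-0.069, 0.998, 0.001], [0.004, 0.001, -1.0]]
contact_force: [-8.2, -1.2, -3.9]
finger_gap: 0.0003
```

carry_out(motion=[[[-2,0,-3],0],[[-2,0,-3],0],[[-2,0,-3],0],[[-2,0,-3],0]])

```text
time_s: 6.05
ee_pos: [0.5808, -0.1507, 0.1955]
ee_rot: [[-0.998, -0.069, -0.004], [-0.069, 0.998, 0.001], [0.003, 0.001, -1.0]]
contact_force: [-5.1, -0.4, -4.4]
finger_gap: -0.0003
```

carry_out(motion=[[[-2,0,-2.6],0],[[-2,0,-2.6],0],[[-2,0,-2.6],0],[[-2,0,-2.6],0]])

```text
time_s: 6.38
ee_pos: [0.5888, -0.1502, 0.2058]
ee_rot: [[-0.998, -0.069, -0.003], [-0.069, 0.998, 0.001], [0.003, 0.001, -1.0]]
contact_force: [-5.5, -1.1, -3.9]
finger_gap: 0.0003
```

```bash
python3 - <<'E'
from h import *
d=manip.snapshot('scene'); i=d['img'][:,:,::-1]
cv2.imwrite('pics/s7.png',cv2.resize(i[130:290,220:380],None,fx=4.5,fy=3.7,interpolation=cv2.INTER_CUBIC))
E
```

```text
(no output)
```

View pics/s7.png

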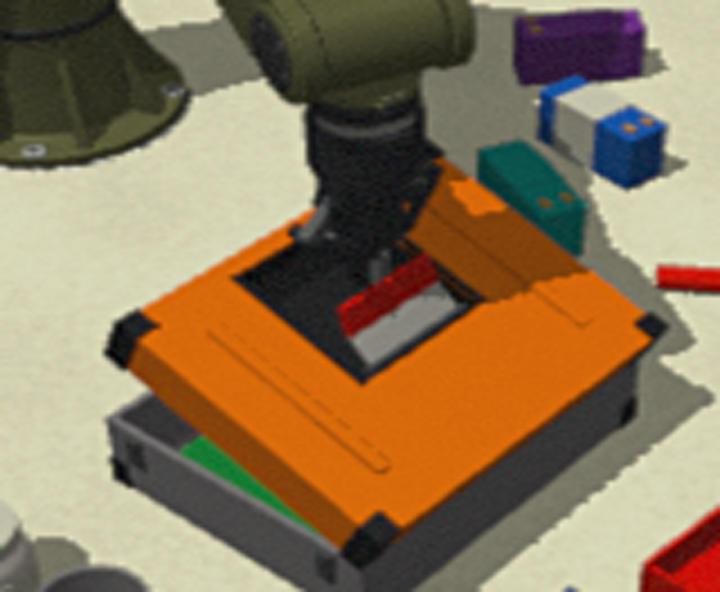

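The lid is at about 0.3 rad and the green pad shows in the right-hand (−y) bay. I'll go on a little further.

carry_out(motion=[[[-2.2,0,-1.2],0],[[-2.2,0,-1.2],0],[[-2.2,0,-1.2],0],[[-2.2,0,-1.2],0]])

```text
time_s: 6.77
ee_pos: [0.5975, -0.1496, 0.2111]
ee_rot: [[-0.998, -0.069, -0.003], [-0.069, 0.998, 0.0], [0.003, 0.001, -1.0]]
contact_force: [-9.4, 0.1, -0.3]
finger_gap: -0.0003
```

carry_out(motion=[[[-2.2,0,-1.2],0],[[-2.2,0,-1.2],0],[[-2.2,0,-1.2],0],[[-2.2,0,-1.2],0]])

```text
time_s: 7.1
ee_pos: [0.6062, -0.149, 0.2165]
ee_rot: [[-0.998, -0.069, -0.003], [-0.069, 0.998, 0.0], [0.003, 0.0, -1.0]]
contact_force: [-15.0, 0.5, 7.4]
finger_gap: 0.0005
```

carry_out(motion=[[[-2.2,0,-1.2],0],[[-2.2,0,-1.2],0],[[-2.2,0,-1.2],0],[[-2.2,0,-1.2],0]])

```text
time_s: 7.43
ee_pos: [0.6151, -0.1484, 0.2222]
ee_rot: [[-0.998, -0.069, -0.002], [-0.069, 0.998, 0.0], [0.002, 0.0, -1.0]]
contact_force: [-15.9, 0.4, 11.7]
finger_gap: -0.0001
```

```bash
python3 - <<'E'
from h import *
d=manip.snapshot('scene'); i=d['img'][:,:,::-1]
cv2.imwrite('pics/s8.png',cv2.resize(i[130:290,220:380],None,fx=4.5,fy=3.7,interpolation=cv2.INTER_CUBIC))
E
```

```text
(no output)
```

View pics/s8.png

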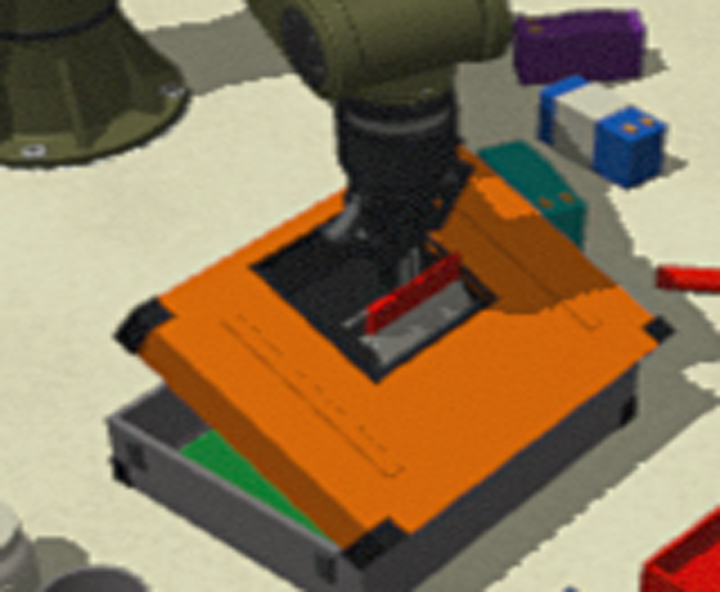

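```bash
cat >> h.py <<'E'
P=[.5901,-.1527,.0687]
def cw(l,p=P):
    c,sn=np.cos(p[2]),np.sin(p[2]); l=np.atleast_2d(l); return np.c_[p[0]+c*l[:,0]-sn*l[:,1],p[1]+sn*l[:,0]+c*l[:,1],l[:,2]]
def lidpt(th,along,y,out): # along from hinge to front, out = outward
    return cw((.12-along*np.cos(th)+out*np.sin(th),y,.08+along*np.sin(th)+out*np.cos(th)))[0]
E
python3 - <<'E'
from h import *
d=manip.snapshot('scene')
for th in [.3,.35,.4,.45,.5,.55]:
    q=proj(d,np.array([lidpt(th,.24,-.15,0),lidpt(th,.24,-.15,.05)])); print(th,((q-[220,130])*[4.5,3.7]).ravel(), lidpt(th,.24,0,0),lidpt(th,.24,0,.05))
E
```

```text
0.3 [ 97.9639 360.404  104.8303 326.7973] [ 0.4811 -0.1602  0.1509] [ 0.4958 -0.1592  0.1987]
0.35 [ 99.8795 352.7748 109.4966 320.7817] [ 0.4849 -0.1599  0.1623] [ 0.502  -0.1588  0.2093]
0.4 [102.4381 345.5389 114.8509 315.272 ] [ 0.4893 -0.1596  0.1735] [ 0.5087 -0.1583  0.2195]
0.45 [105.6491 338.7217 120.8974 310.2946] [ 0.4942 -0.1593  0.1844] [ 0.5159 -0.1578  0.2294]
0.5 [109.5205 332.3485 127.6383 305.8757] [ 0.4997 -0.1589  0.1951] [ 0.5236 -0.1573  0.2389]
0.55 [114.059  326.4452 135.074  302.041 ] [ 0.5057 -0.1585  0.2054] [ 0.5318 -0.1567  0.2481]
```

carry_out(motion=[[[5,0,-2],0],[[10,0,-10],0],[[0,0,-25],0],[[0,0,-25],0],[[0,0,-20],0]])

```text
time_s: 7.95
ee_pos: [0.601, -0.1494, 0.3052]
ee_rot: [[-0.998, -0.069, 0.001], [-0.069, 0.998, -0.0], [-0.001, -0.0, -1.0]]
contact_force: [0.0, 0.3, -0.4]
finger_gap: -0.0001
```

carry_out(motion=[[[33,-0.5,0],0],[[33,-0.5,0],0],[[33,-0.5,0],0],[[33,-0.5,0],0]])

```text
time_s: 8.28
ee_pos: [0.468, -0.1603, 0.303]
ee_rot: [[-0.998, -0.069, 0.0], [-0.069, 0.998, -0.0], [-0.0, -0.0, -1.0]]
contact_force: [-0.2, -0.8, -0.2]
finger_gap: 0.0005
```

```bash
python3 - <<'E'
from h import *
s=manip.observe();print(s['ee_pos'],s['contact_force'])
d=manip.snapshot('scene'); i=d['img'][:,:,::-1]
cv2.imwrite('pics/s9.png',cv2.resize(i[130:290,220:380],None,fx=4.5,fy=3.7,interpolation=cv2.INTER_CUBIC))
d=manip.snapshot('top'); i=d['img'][:,:,::-1]
cv2.imwrite('pics/t9.png',cv2.resize(i[90:230,290:440],None,fx=5,fy=4.2,interpolation=cv2.INTER_CUBIC))
d=manip.snapshot('wrist'); cv2.imwrite('pics/w9.png',d['img'][:,:,::-1])
for th in [.45,.5,.55,.6]: print(th,wproj(d,s,np.array([lidpt(th,.24,.15,0),lidpt(th,.24,-.15,0)])).ravel())
E
```

```text
[ 0.468  -0.1603  0.303 ] [-0.2091 -0.7628 -0.2425]
0.45 [503.4617 226.5788 130.0606 226.4327]
0.5 [509.628  238.2041 123.8137 238.0382]
0.55 [515.8861 251.1032 117.4736 250.9149]
0.6 [522.1958 265.3025 111.0812 265.089 ]
```

View pics/s9.png

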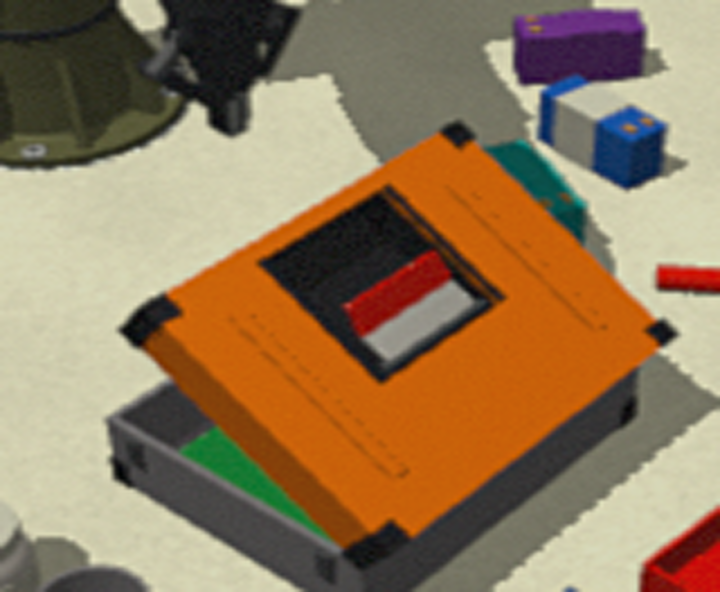

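View pics/w9.png

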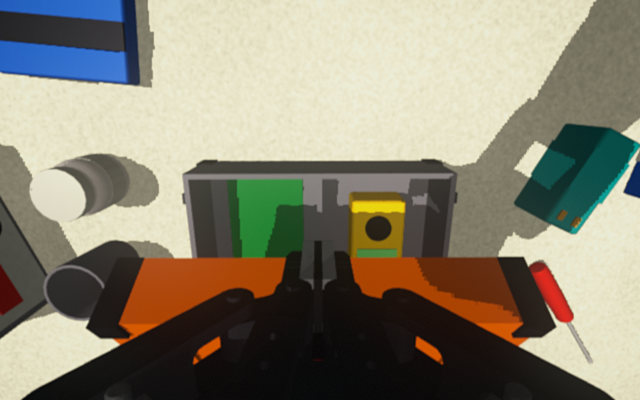

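The lid stays at about 0.57 rad by itself. The wrist view shows the green pad at (268,215) in the −y bay and the yellow meter at (378,225) in the other. Next I'll lower in front of the lid's edge and push it along its arc.

carry_out(motion=[[[0,0,30],0],[[0,0,30],0],[[0,0,25],0],[[0,0,15],0]])

```text
time_s: 8.77
ee_pos: [0.4696, -0.1601, 0.2003]
ee_rot: [[-0.998, -0.069, -0.002], [-0.069, 0.998, 0.001], [0.002, 0.001, -1.0]]
contact_force: [-0.1, -0.5, -0.3]
finger_gap: 0.0003
```

carry_out(motion=[[[-10,0,0],0],[[-8,0,0],0],[[-4,0,0],0]])

```text
time_s: 9.02
ee_pos: [0.4936, -0.159, 0.2043]
ee_rot: [[-0.998, -0.069, 0.002], [-0.069, 0.998, -0.001], [-0.002, -0.001, -1.0]]
contact_force: [0.3, 0.4, -1.3]
finger_gap: -0.0
```

carry_out(motion=[[[-2,0,0],0],[[-2,0,0],0],[[-1,0,-1],0]])

```text
time_s: 9.27
ee_pos: [0.4968, -0.1586, 0.2046]
ee_rot: [[-0.998, -0.069, 0.001], [-0.069, 0.998, -0.0], [-0.001, -0.0, -1.0]]
contact_force: [-0.7, 0.6, 0.4]
finger_gap: 0.0
```

carry_out(motion=[[[-2,0,-1],0],[[-2,0,-2],0],[[-2,0,-2.5],0]])

```text
time_s: 9.52
ee_pos: [0.5017, -0.1583, 0.2094]
ee_rot: [[-0.998, -0.069, -0.003], [-0.069, 0.998, 0.0], [0.003, 0.0, -1.0]]
contact_force: [-7.6, -0.4, -0.6]
finger_gap: -0.0001
```

carry_out(motion=[[[-2,0,-2.5],0],[[-2,0,-2.5],0],[[-2,0,-2.5],0],[[-2,0,-2.5],0]])

```text
time_s: 9.85
ee_pos: [0.5092, -0.1578, 0.2198]
ee_rot: [[-0.998, -0.069, -0.004], [-0.069, 0.998, 0.0], [0.004, 0.0, -1.0]]
contact_force: [-14.9, 0.3, 3.8]
finger_gap: 0.0
```

carry_out(motion=[[[-2.5,0,-3],0],[[-2.5,0,-3],0],[[-2.5,0,-3],0],[[-2.5,0,-3],0]])

```text
time_s: 10.18
ee_pos: [0.5191, -0.1571, 0.2322]
ee_rot: [[-0.998, -0.068, -0.004], [-0.068, 0.998, 0.0], [0.004, 0.0, -1.0]]
contact_force: [-16.4, 1.5, 8.7]
finger_gap: -0.0001
```

carry_out(motion=[[[-3,0,-3.5],0],[[-3,0,-3.5],0],[[-3,0,-3.5],0],[[-3,0,-3.3],0],[[-3,0,-3.2],0]])

```text
time_s: 10.6
ee_pos: [0.5346, -0.156, 0.2493]
ee_rot: [[-0.998, -0.069, -0.002], [-0.069, 0.998, 0.0], [0.002, 0.0, -1.0]]
contact_force: [-11.1, -0.0, 3.8]
finger_gap: -0.0002
```

carry_out(motion=[[[-3.5,0,-3.2],0],[[-3.5,0,-3.2],0],[[-3.5,0,-3],0],[[-3.5,0,-3],0],[[-3.5,0,-2.8],0]])

```text
time_s: 11.02
ee_pos: [0.5522, -0.1548, 0.2649]
ee_rot: [[-0.998, -0.069, -0.001], [-0.069, 0.998, -0.0], [0.001, -0.0, -1.0]]
contact_force: [-10.9, 2.2, 7.5]
finger_gap: 0.0001
```

```bash
python3 - <<'E'
from h import *
s=manip.observe();p=np.array(s['ee_pos'])-[P[0],P[1],0]; x=p[0]*np.cos(P[2])+p[1]*np.sin(P[2]); y=-p[0]*np.sin(P[2])+p[1]*np.cos(P[2]);print(x,y,p[2]); th=np.arccos((.12-x-.011)/.24); print('th',th,'edge z',.08+.24*np.sin(th))
d=manip.snapshot('scene'); i=d['img'][:,:,::-1]
cv2.imwrite('pics/s10.png',cv2.resize(i[100:290,220:400],None,fx=4,fy=3.1,interpolation=cv2.INTER_CUBIC))
E
```

```text
-0.037966498973261605 0.0005159254553780811 0.2648912577098558
th 0.9117534992932185 edge z 0.26973889474628626
```

View pics/s10.png

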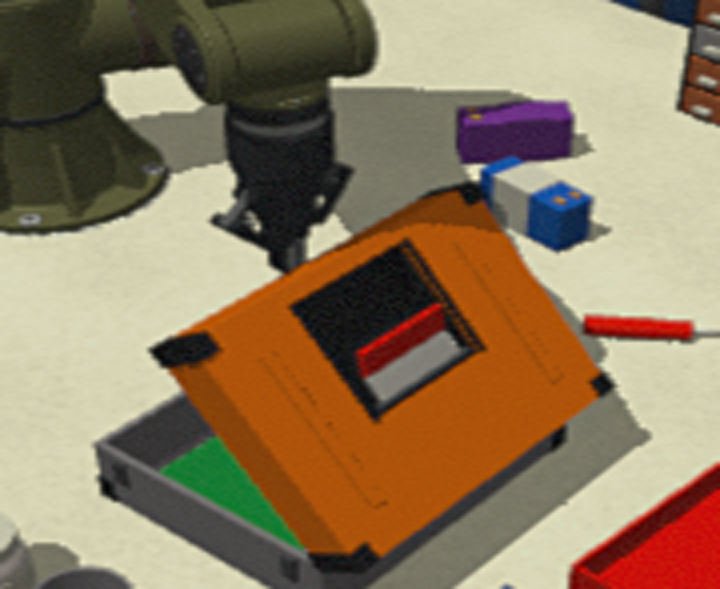

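The lid is at about 0.91 rad. Continuing along the arc.

carry_out(motion=[[[-4,0,-3.2],0],[[-4,0,-3],0],[[-4,0,-3],0],[[-4,0,-2.7],0],[[-4,0,-2.5],0]])

```text
time_s: 11.48
ee_pos: [0.5724, -0.1534, 0.2794]
ee_rot: [[-0.998, -0.069, -0.001], [-0.069, 0.998, -0.0], [0.001, -0.0, -1.0]]
contact_force: [-8.9, 0.4, 6.4]
finger_gap: 0.0001
```

carry_out(motion=[[[-4.5,0,-2.5],0],[[-4.5,0,-2.5],0],[[-4.5,0,-2.3],0],[[-4.5,0,-2.2],0],[[-4.5,0,-2.1],0]])

```text
time_s: 11.9
ee_pos: [0.595, -0.152, 0.291]
ee_rot: [[-0.998, -0.068, -0.0], [-0.068, 0.998, -0.0], [0.0, -0.0, -1.0]]
contact_force: [-6.7, 0.0, 5.5]
finger_gap: 0.0001
```

carry_out(motion=[[[-4.5,0,-2],0],[[-4.5,0,-2],0],[[-4.5,0,-1.8],0],[[-4.5,0,-1.7],0],[[-4.5,0,-1.6],0]])

```text
time_s: 12.32
ee_pos: [0.6175, -0.1504, 0.2999]
ee_rot: [[-0.998, -0.068, 0.0], [-0.068, 0.998, -0.0], [-0.0, -0.0, -1.0]]
contact_force: [-4.5, 0.1, 4.8]
finger_gap: -0.0001
```

carry_out(motion=[[[-4.5,0,-1.5],0],[[-4.5,0,-1.5],0],[[-4.5,0,-1.4],0],[[-4.5,0,-1.3],0]])

```text
time_s: 12.65
ee_pos: [0.6359, -0.1491, 0.305]
ee_rot: [[-0.998, -0.069, 0.0], [-0.069, 0.998, -0.0], [-0.0, -0.0, -1.0]]
contact_force: [-3.6, -0.7, 2.0]
finger_gap: 0.0002
```

```bash
python3 - <<'E'
from h import *
s=manip.observe();p=np.array(s['ee_pos'])-[P[0],P[1],0]; x=p[0]*np.cos(P[2])+p[1]*np.sin(P[2]); y=-p[0]*np.sin(P[2])+p[1]*np.cos(P[2]);print(x,y,p[2]); th=np.arccos((.12-x-.011)/.24); print('th',th,'edge z',.08+.24*np.sin(th))
d=manip.snapshot('scene'); i=d['img'][:,:,::-1]
cv2.imwrite('pics/s11.png',cv2.resize(i[100:290,220:400],None,fx=4,fy=3.1,interpolation=cv2.INTER_CUBIC))
E
```

```text
0.04595633236177969 0.0004875552757425583 0.3049594413590203
th 1.3049956114377206 edge z 0.3115717944196175
```

View pics/s11.png

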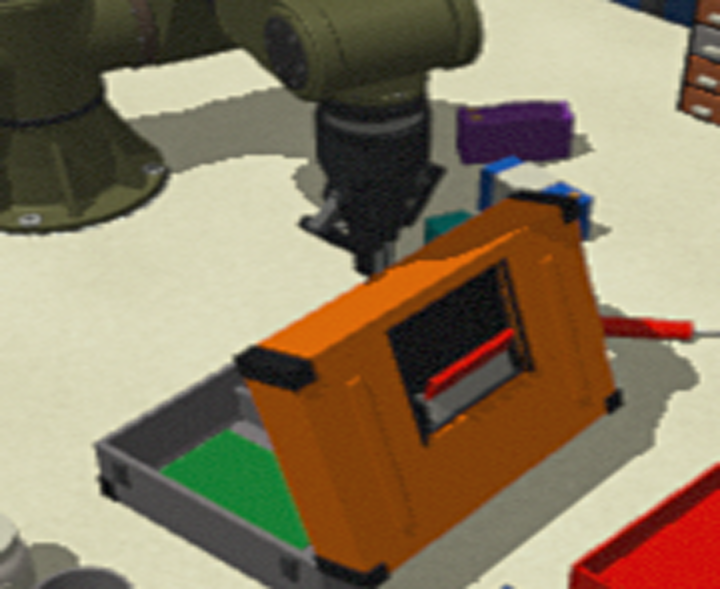

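carry_out(motion=[[[-4.5,0,-1.2],0],[[-4.5,0,-1],0],[[-4.5,0,-0.8],0],[[-4,0,-0.6],0],[[-4,0,-0.4],0]])

```text
time_s: 13.12
ee_pos: [0.6575, -0.1475, 0.3086]
ee_rot: [[-0.998, -0.069, 0.0], [-0.069, 0.998, 0.0], [-0.0, 0.0, -1.0]]
contact_force: [-3.5, -0.1, 2.6]
finger_gap: -0.0005
```

carry_out(motion=[[[-3,0,-0.3],0],[[-2,0,-0.2],0]])

```text
time_s: 13.28
ee_pos: [0.6624, -0.1471, 0.3089]
ee_rot: [[-0.998, -0.069, -0.0], [-0.069, 0.998, 0.0], [0.0, 0.0, -1.0]]
contact_force: [-2.9, 0.7, 2.2]
finger_gap: 0.0001
```

```bash
python3 - <<'E'
from h import *
s=manip.observe();p=np.array(s['ee_pos'])-[P[0],P[1],0]; x=p[0]*np.cos(P[2])+p[1]*np.sin(P[2]); th=np.arccos((.12-x-.011)/.24); print('th',th,s['contact_force'])
d=manip.snapshot('scene'); i=d['img'][:,:,::-1]
cv2.imwrite('pics/s12.png',cv2.resize(i[100:290,220:400],None,fx=4,fy=3.1,interpolation=cv2.INTER_CUBIC))
for th in [1.3,1.35,1.4,1.45]: print(th,((proj(d,np.array([lidpt(th,.24,-.15,0),lidpt(th,.24,-.15,.05),lidpt(th,.24,.15,.05)]))-[220,100])*[4,3.1]).ravel())
E
```

```text
th 1.4182745663585672 [-2.8822  0.7388  2.1667]
1.3 [231.8962 353.1043 286.1017 368.3497 570.6598 196.535 ]
1.35 [244.7191 356.9758 300.5605 374.9632 584.5752 201.346 ]
1.4 [257.9186 361.4901 315.2299 382.2069 598.5711 206.7396]
1.45 [271.4566 366.6443 330.0588 390.0648 612.599  212.7052]
```

View pics/s12.png

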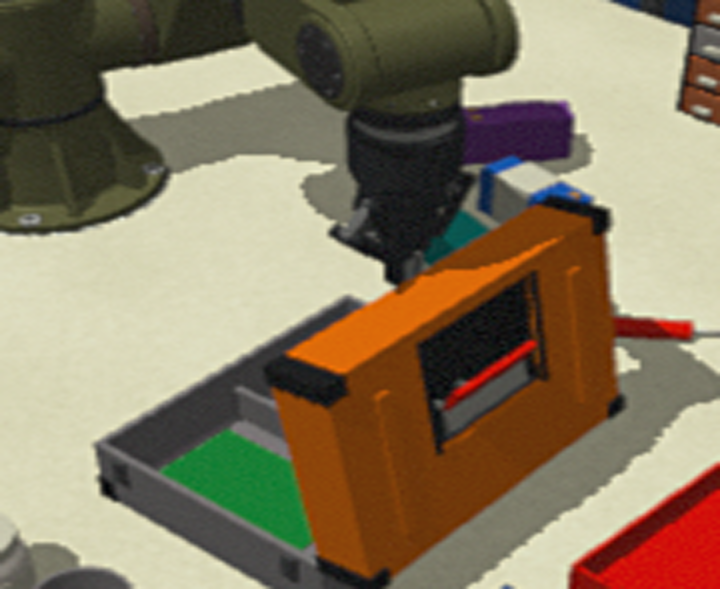

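The lid is at about 1.42 rad. I'll back away and go to the blue pack.

carry_out(motion=[[[20,0,0],0],[[21,5,0],0],[[11,30,0],0],[[11,30,0],0],[[11,30,0],0]], gripper=75)

```text
time_s: 13.75
ee_pos: [0.5809, -0.0567, 0.3088]
ee_rot: [[-0.998, -0.068, 0.0], [-0.068, 0.998, 0.0], [-0.0, 0.0, -1.0]]
contact_force: [0.6, 0.3, -0.2]
finger_gap: 0.0605
```

carry_out(motion=[[[11,30,0],0],[[11,30,0],0],[[11,30,0],0],[[11,30,0],0],[[11,30,0],0]])

```text
time_s: 14.17
ee_pos: [0.5157, 0.0897, 0.309]
ee_rot: [[-0.998, -0.069, 0.0], [-0.069, 0.998, 0.0], [-0.0, 0.0, -1.0]]
contact_force: [0.6, 0.3, -0.5]
finger_gap: 0.0749
```

carry_out(motion=[[[11,30,0],0],[[11,30,5],0],[[11,30,10],0],[[11,30,20],0],[[11,30,20],0]])

```text
time_s: 14.58
ee_pos: [0.4506, 0.2357, 0.2538]
ee_rot: [[-0.998, -0.069, 0.002], [-0.069, 0.998, 0.001], [-0.002, 0.001, -1.0]]
contact_force: [0.9, 1.1, -0.5]
finger_gap: 0.0754
```

carry_out(motion=[[[9,30,0],0],[[5,13,0],4],[[0,0,0],4.1]])

```text
time_s: 14.83
ee_pos: [0.433, 0.2787, 0.2536]
ee_rot: [[-0.997, 0.072, -0.001], [0.072, 0.997, 0.0], [0.001, 0.0, -1.0]]
contact_force: [-0.1, 0.1, 0.5]
finger_gap: 0.075
```

```bash
python3 - <<'E'
from h import *
s=manip.observe();print(s['ee_pos'],s['ee_rot'],s['finger_gap'],s['contact_force'])
d=manip.snapshot('wrist'); cv2.imwrite('pics/w13.png',d['img'][:,:,::-1])
q=[.4301,.277,-.0722]
print(wproj(d,s,cw([(.06,.023,.07),(.06,-.023,.07),(-.06,-.023,.07),(-.06,.023,.07)],q)))
d=manip.snapshot('top'); i=d['img'][:,:,::-1]
cv2.imwrite('pics/t13.png',cv2.resize(i[50:290,130:450],None,fx=2.5,fy=2.5,interpolation=cv2.INTER_CUBIC))
cv2.imwrite('pics/t13raw.png',i)
E
```

```text
[0.433  0.2787 0.2536] [[-0.9974  0.0722 -0.0005]
 [ 0.0722  0.9974  0.0004]
 [ 0.0006  0.0004 -1.    ]] 0.0750106653817831 [-0.0686  0.0618  0.4971]
[[338.5825 231.7624]
 [293.2579 231.7715]
 [290.5135 109.6703]
 [340.8096 109.6432]]
```

View pics/w13.png

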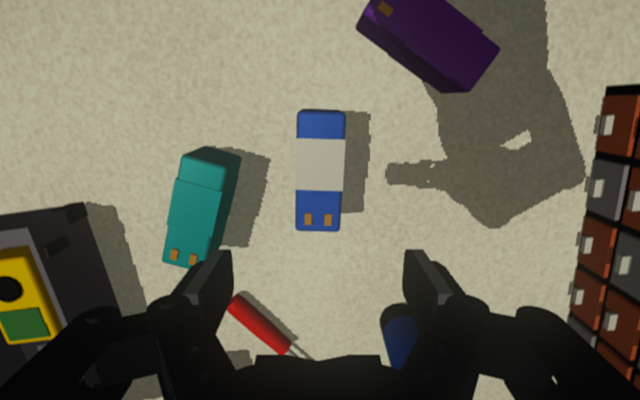

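View pics/t13.png

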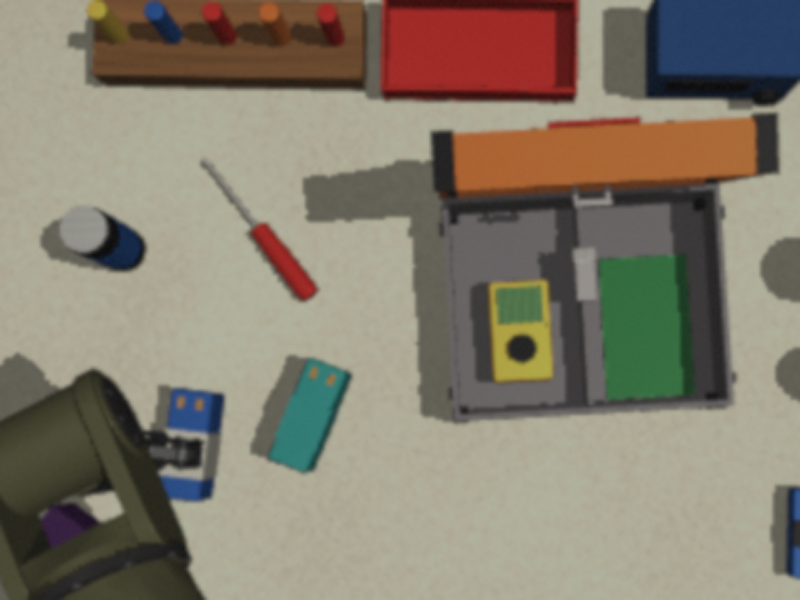

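The pack is clearly seen at cols 296–345, rows 110–231, the terminals at (308,219) and (327,220). I'm shifting slightly and descending.

carry_out(motion=[[[3,2,30],0],[[0,0,30],0],[[0,0,30],0],[[0,0,30],0],[[0,0,10],0]])

```text
time_s: 15.35
ee_pos: [0.4303, 0.2771, 0.1203]
ee_rot: [[-0.997, 0.071, -0.004], [0.071, 0.997, -0.002], [0.004, -0.003, -1.0]]
contact_force: [-0.5, -0.2, -0.5]
finger_gap: 0.075
```

```bash
python3 - <<'E'
from h import *
s=manip.observe();print(s['ee_pos'],s['contact_force'])
d=manip.snapshot('wrist'); cv2.imwrite('pics/w14.png',d['img'][:,:,::-1])
E
```

```text
[0.4303 0.2771 0.1203] [-0.5482 -0.2416 -0.4785]
```

View pics/w14.png

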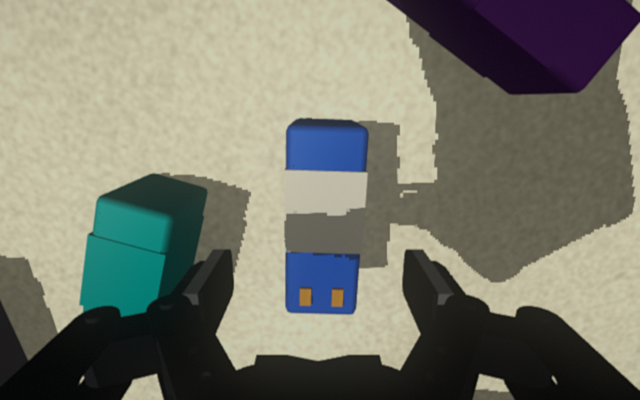

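carry_out(motion=[[[0,1.5,30],0],[[0,0,30],0],[[0,0,16],0],[[0,0,8],0],[[0,0,2],0]])

```text
time_s: 15.82
ee_pos: [0.432, 0.2798, 0.0382]
ee_rot: [[-0.997, 0.072, -0.0], [0.072, 0.997, -0.0], [0.0, -0.0, -1.0]]
contact_force: [-0.5, -0.1, 0.1]
finger_gap: 0.0751
```

carry_out(motion=[[[0,0,0],0],[[0,0,0],0],[[0,0,0],0],[[0,0,0],0],[[0,0,0],0]], gripper=30, squeeze=50)

```text
time_s: 16.23
ee_pos: [0.4325, 0.2803, 0.0399]
ee_rot: [[-0.997, 0.072, 0.003], [0.072, 0.997, 0.001], [-0.003, 0.002, -1.0]]
contact_force: [-0.6, 0.3, 6.1]
finger_gap: 0.0455
```

carry_out(motion=[[[0,0,0],0],[[0,0,0],0]])

```text
time_s: 16.4
ee_pos: [0.4325, 0.2803, 0.0399]
ee_rot: [[-0.997, 0.072, 0.003], [0.072, 0.997, 0.001], [-0.003, 0.002, -1.0]]
contact_force: [-0.3, 0.6, 6.3]
finger_gap: 0.0456
```

```bash
python3 - <<'E'
from h import *
i=cv2.imread('pics/t13raw.png'); cv2.imwrite('pics/t13pad.png',cv2.resize(i[115:225,300:430],None,fx=6,fy=5.4,interpolation=cv2.INTER_CUBIC))
d=manip.snapshot('top')
for uv in [(600,257),(687,254),(692,398),(607,400)]:
    w=px2w(d,np.array(uv)/2.5+[130,50],.008); q=w[:2]-P[:2]; c,s=np.cos(P[2]),np.sin(P[2]); print(w,'case',q[0]*c+q[1]*s,-q[0]*s+q[1]*c)
E
```

```text
[ 0.6485 -0.1727  0.008 ] case 0.056873688558588764 -0.0239817148179304
[ 0.6535 -0.2714  0.008 ] case 0.05506603884445235 -0.12281852661526146
[ 0.4901 -0.2782  0.008 ] case -0.10839713469504261 -0.11833930865654854
[ 0.4863 -0.1823  0.008 ] case -0.1055635592210855 -0.02241314697334648
```

View pics/t13pad.png

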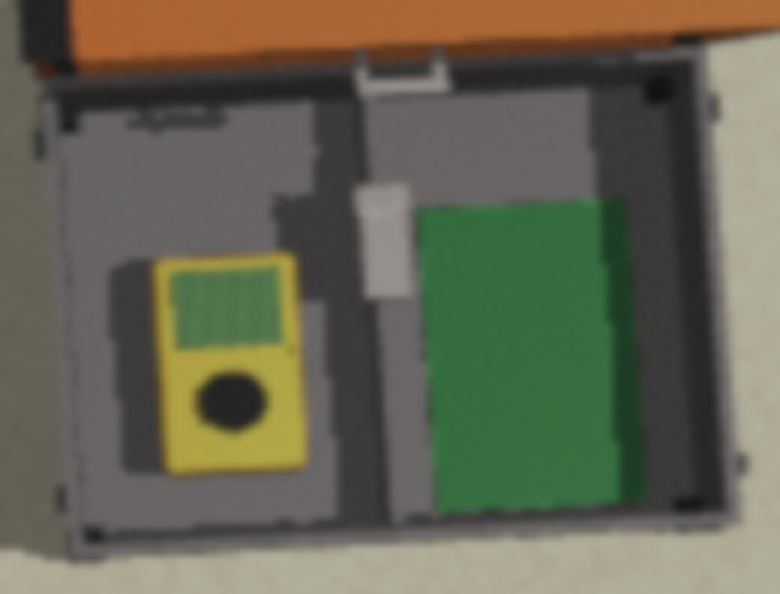

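carry_out(motion=[[[0,0,-3],0],[[0,0,-10],0],[[0,0,-20],0],[[0,0,-30],0],[[0,0,-30],0]])

```text
time_s: 16.87
ee_pos: [0.431, 0.2795, 0.1325]
ee_rot: [[-0.997, 0.072, -0.002], [0.072, 0.997, -0.001], [0.001, -0.001, -1.0]]
contact_force: [1.2, -0.2, -6.1]
finger_gap: 0.0456
```

```bash
python3 - <<'E'
from h import *
d=manip.snapshot('top')
uv=np.array([(418,208),(627,199),(645,502),(437,512)])/[6,5.4]+[300,115]
p,r=fit(d,[(.08,.05,.008),(.08,-.05,.008),(-.08,-.05,.008),(-.08,.05,.008)],uv,[.57,-.22,.07]);print(p,r)
q=p[:2]-P[:2];c,s=np.cos(P[2]),np.sin(P[2]); print('case',q[0]*c+q[1]*s,-q[0]*s+q[1]*c)
print(px2w(d,(390/6+300,515/5.4+115),.08))
# tray rim corners z=.08
uv=np.array([(735,522),(72,555)])/[6,5.4]+[300,115]
for k in uv:
  w=px2w(d,k,.08);q=w[:2]-P[:2]; print(w,q[0]*c+q[1]*s,-q[0]*s+q[1]*c)
E
```

```text
[ 0.5699 -0.2262  0.0641] [[-0.2039 -0.0449]
 [ 0.1448 -0.0704]
 [ 0.39    0.1241]
 [-0.3311 -0.0122]]
case -0.025195566629586583 -0.07197667303736116
[ 0.4832 -0.1536  0.08  ]
[ 0.4822 -0.3074  0.08  ] -0.11830033240533204 -0.14688500252045353
[ 0.4612 -0.0122  0.08  ] -0.11893317613694819 0.14897083916806375
```

carry_out(motion=[[[0,0,-20],-2],[[0,0,-20],-2],[[0,0,-15],-2],[[0,0,-5],-1.9]])

```text
time_s: 17.25
ee_pos: [0.432, 0.2801, 0.1942]
ee_rot: [[-0.998, -0.067, 0.003], [-0.067, 0.998, 0.002], [-0.003, 0.002, -1.0]]
contact_force: [0.9, 0.3, -6.0]
finger_gap: 0.0453
```

```bash
python3 - <<'E'
from h import *
s=manip.observe();print(s['ee_pos'],s['ee_rot'],s['contact_force'])
d=manip.snapshot('wrist'); cv2.imwrite('pics/w15.png',d['img'][:,:,::-1])
R=np.array(s['ee_rot']);
for ox in [0,.003]:
  L=np.array([(ox+a*.06,b*.023,-.030) for a,b in [(1,1),(1,-1),(-1,-1),(-1,1)]]); print(wproj(d,s,L@R.T+s['ee_pos']).ravel())
E
```

```text
[0.432  0.2801 0.1942] [[-0.9977 -0.0673  0.0031]
 [-0.0673  0.9977  0.0017]
 [-0.0032  0.0015 -1.    ]] [ 0.9235  0.3498 -5.9576]
[391.8    140.9307 242.0672 140.9796 260.8157 437.196  373.653  437.2754]
[392.407  131.0179 241.4401 131.0724 260.4603 431.5804 373.997  431.6581]
```

View pics/w15.png

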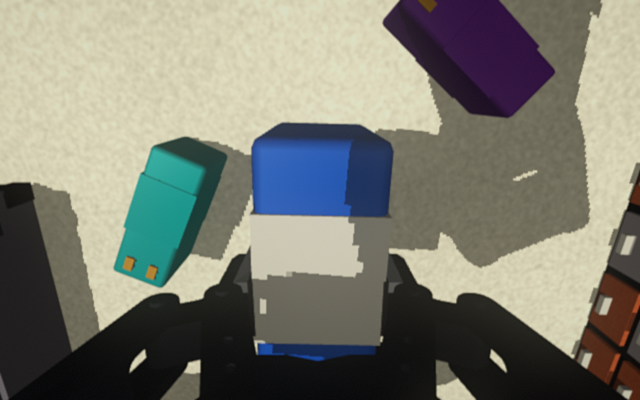

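The pack is held upright and level, terminals up, with a force reading of about −6 N. Carrying it over.

carry_out(motion=[[[-2,-10,0],0],[[-5,-22,0],0],[[-6.5,-32,0],0],[[-6.5,-32,0],0],[[-6.5,-32,0],0]])

```text
time_s: 17.72
ee_pos: [0.466, 0.152, 0.1905]
ee_rot: [[-0.998, -0.065, -0.001], [-0.065, 0.998, -0.001], [0.001, -0.0, -1.0]]
contact_force: [1.6, -0.3, -5.9]
finger_gap: 0.0457
```

carry_out(motion=[[[-6.5,-32,0],0],[[-6.5,-32,0],0],[[-6.5,-32,0],0],[[-6.5,-32,0],0],[[-6.5,-32,0],0]])

```text
time_s: 18.13
ee_pos: [0.5088, -0.0058, 0.1906]
ee_rot: [[-0.998, -0.064, -0.001], [-0.064, 0.998, 0.0], [0.001, 0.0, -1.0]]
contact_force: [0.6, 0.4, -5.9]
finger_gap: 0.0458
```

carry_out(motion=[[[-6.5,-32,0],0],[[-6.5,-32,0],0],[[-6.5,-32,0],0],[[-6.5,-32,0],0],[[-6.5,-32,0],0]])

```text
time_s: 18.55
ee_pos: [0.5516, -0.1633, 0.1904]
ee_rot: [[-0.998, -0.064, -0.002], [-0.064, 0.998, 0.0], [0.002, 0.001, -1.0]]
contact_force: [1.1, -0.0, -6.4]
finger_gap: 0.045
```

carry_out(motion=[[[-6.5,-32,0],0],[[-6.5,-30,0],0],[[-1,-4,0],0],[[0,0,0],0],[[0,0,0],0]])

```text
time_s: 18.97
ee_pos: [0.5698, -0.226, 0.1902]
ee_rot: [[-0.998, -0.064, -0.002], [-0.064, 0.998, 0.001], [0.002, 0.001, -1.0]]
contact_force: [-0.4, 0.6, -6.6]
finger_gap: 0.0456
```

```bash
python3 - <<'E'
from h import *
s=manip.observe();print(s['ee_pos'],s['ee_rot'],s['contact_force'],s['time_s'])
d=manip.snapshot('wrist'); cv2.imwrite('pics/w16.png',d['img'][:,:,::-1])
p=[.5699,-.2262,.0645]
print(wproj(d,s,cw([(.08,.05,.008),(.08,-.05,.008),(-.08,-.05,.008),(-.08,.05,.008)],p)))
E
```

```text
[ 0.5698 -0.226   0.1902] [[-0.9979 -0.0642 -0.0017]
 [-0.0642  0.9979  0.001 ]
 [ 0.0017  0.0011 -1.    ]] [-0.3529  0.568  -6.5812] 18.9667
[[365.8956 253.1747]
 [268.8008 253.238 ]
 [261.4238  90.2944]
 [372.9379  90.2115]]
```

View pics/w16.png

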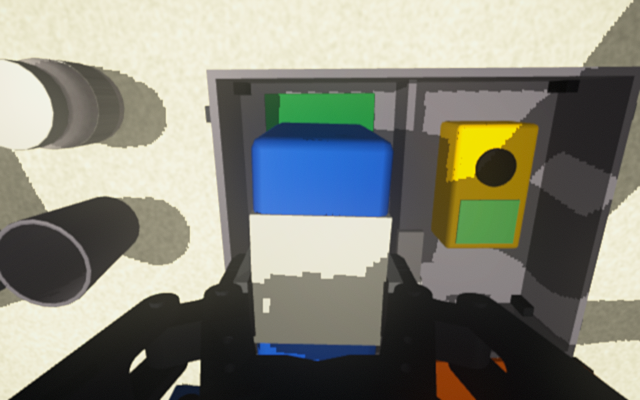

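Pad front edge is at row 93, cols 265–376 (model: row 90, 261–373). It agrees to about 3 mm, so I'll nudge 2 mm forward and lower gently.

carry_out(motion=[[[-2,0,20],0],[[0,0,30],0],[[0,0,30],0],[[0,0,25],0],[[0,0,15],0]])

```text
time_s: 19.43
ee_pos: [0.5712, -0.2242, 0.0682]
ee_rot: [[-0.998, -0.067, -0.003], [-0.067, 0.998, 0.002], [0.003, 0.002, -1.0]]
contact_force: [-0.3, -0.2, -6.9]
finger_gap: 0.0457
```

carry_out(motion=[[[0,0,7],0],[[0,0,4],0],[[0,0,0],0],[[0,0,0],0]])

```text
time_s: 19.77
ee_pos: [0.573, -0.2259, 0.0614]
ee_rot: [[-0.998, -0.066, 0.002], [-0.066, 0.998, -0.001], [-0.002, -0.001, -1.0]]
contact_force: [-0.0, -0.1, -5.7]
finger_gap: 0.0453
```

carry_out(motion=[[[0,0,3],0],[[0,0,3],0],[[0,0,2],0],[[0,0,0],0]])

```text
time_s: 20.1
ee_pos: [0.5723, -0.226, 0.0517]
ee_rot: [[-0.998, -0.065, -0.001], [-0.065, 0.998, 0.0], [0.0, 0.0, -1.0]]
contact_force: [-0.8, 1.1, -6.2]
finger_gap: 0.0453
```

carry_out(motion=[[[0,0,1],0],[[0,0,1],0],[[0,0,0],0]])

```text
time_s: 20.35
ee_pos: [0.5724, -0.226, 0.0499]
ee_rot: [[-0.998, -0.065, -0.0], [-0.065, 0.998, 0.0], [0.0, 0.0, -1.0]]
contact_force: [-0.6, 0.4, -6.2]
finger_gap: 0.0458
```

carry_out(motion=[[[0,0,1],0],[[0,0,1],0],[[0,0,0],0]])

```text
time_s: 20.6
ee_pos: [0.5725, -0.226, 0.0481]
ee_rot: [[-0.998, -0.065, 0.0], [-0.065, 0.998, -0.0], [-0.0, -0.0, -1.0]]
contact_force: [-0.4, -0.3, -6.2]
finger_gap: 0.0456
```

carry_out(motion=[[[0,0,1],0],[[0,0,0],0]])

```text
time_s: 20.77
ee_pos: [0.5726, -0.2261, 0.048]
ee_rot: [[-0.998, -0.065, 0.0], [-0.065, 0.998, -0.0], [-0.0, -0.0, -1.0]]
contact_force: [-5.0, 1.6, 3.6]
finger_gap: 0.0456
```

carry_out(motion=[[[0,0,1],0],[[0,0,0],0]])

```text
time_s: 20.93
ee_pos: [0.5727, -0.2262, 0.0479]
ee_rot: [[-0.998, -0.065, 0.001], [-0.065, 0.998, -0.0], [-0.001, -0.0, -1.0]]
contact_force: [-9.9, 4.2, 13.8]
finger_gap: 0.0455
```

```bash
python3 - <<'E'
from h import *
s=manip.observe();print(s['ee_pos'],s['contact_force'],s['time_s'])
d=manip.snapshot('top'); i=d['img'][:,:,::-1]; cv2.imwrite('pics/t17.png',cv2.resize(i[100:225,295:435],None,fx=5.5,fy=4.7,interpolation=cv2.INTER_CUBIC))
E
```

```text
[ 0.5727 -0.2262  0.0479] [-9.9052  4.1981 13.7733] 20.9333
```

View pics/t17.png

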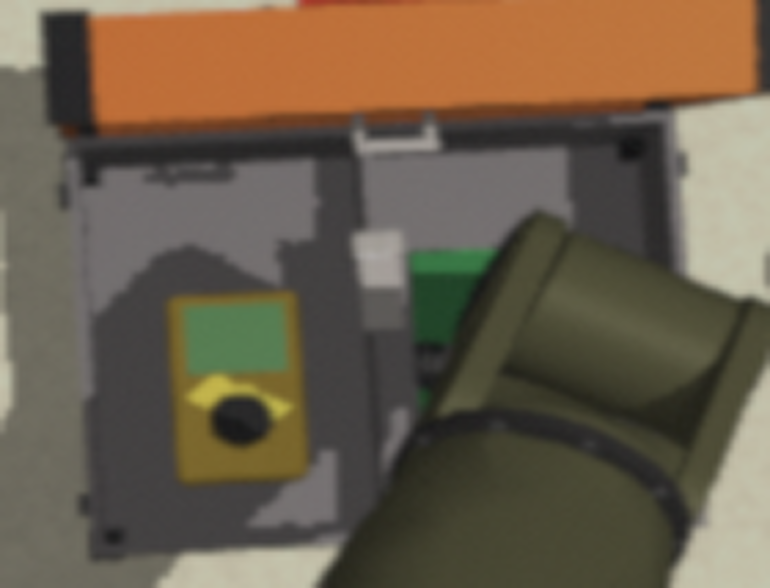

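The pack is resting on the pad: contact came at TCP z 0.048, exactly pick height + 8 mm. I'll relieve the push by 1.5 mm and release.

carry_out(motion=[[[0,0,-1.5],0],[[0,0,0],0]])

```text
time_s: 21.15
ee_pos: [0.5726, -0.2261, 0.048]
ee_rot: [[-0.998, -0.065, 0.001], [-0.065, 0.998, -0.0], [-0.001, -0.0, -1.0]]
contact_force: [-1.9, -2.1, 5.4]
finger_gap: 0.0458
```

carry_out(motion=[[[0,0,0],0],[[0,0,0],0],[[0,0,0],0],[[0,0,0],0],[[0,0,0],0]], gripper=66)

```text
time_s: 21.57
ee_pos: [0.5726, -0.226, 0.0477]
ee_rot: [[-0.998, -0.065, 0.0], [-0.065, 0.998, -0.0], [-0.0, -0.0, -1.0]]
contact_force: [1.0, -1.4, 0.7]
finger_gap: 0.0661
```

carry_out(motion=[[[0,0,-8],0],[[0,0,-15],0],[[0,0,-25],0],[[0,0,-30],0],[[0,0,-30],0]])

```text
time_s: 21.98
ee_pos: [0.5722, -0.2259, 0.1572]
ee_rot: [[-0.998, -0.065, -0.0], [-0.065, 0.998, 0.0], [0.0, 0.0, -1.0]]
contact_force: [0.3, 0.7, -0.2]
finger_gap: 0.0661
```

carry_out(motion=[[[15,0,-20],0],[[30,0,0],0],[[35,0,0],0],[[35,0,0],0],[[35,0,0],0]])

```text
time_s: 22.4
ee_pos: [0.4212, -0.2356, 0.1761]
ee_rot: [[-0.998, -0.066, 0.001], [-0.066, 0.998, -0.0], [-0.001, -0.0, -1.0]]
contact_force: [0.4, -0.5, 0.1]
finger_gap: 0.0659
```

```bash
python3 - <<'E'
from h import *
s=manip.observe();print(s['ee_pos'],s['contact_force'],s['time_s'])
d=manip.snapshot('top'); i=d['img'][:,:,::-1]; cv2.imwrite('pics/t18.png',cv2.resize(i[115:225,300:430],None,fx=6,fy=5.4,interpolation=cv2.INTER_CUBIC)); cv2.imwrite('pics/t18full.png',i)
d=manip.snapshot('wrist'); cv2.imwrite('pics/w18.png',d['img'][:,:,::-1])
E
```

```text
[ 0.4212 -0.2356  0.1761] [ 0.3578 -0.5042  0.1225] 22.4
```

View pics/t18.png

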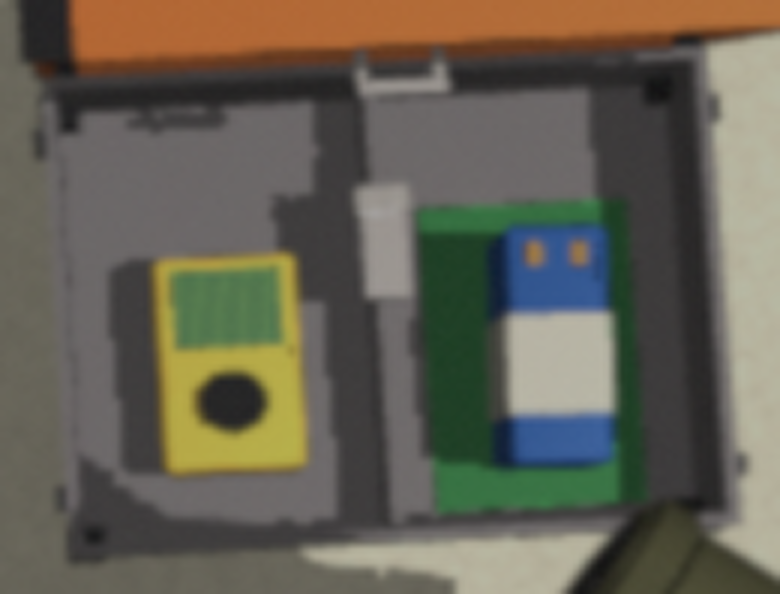

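View pics/w18.png

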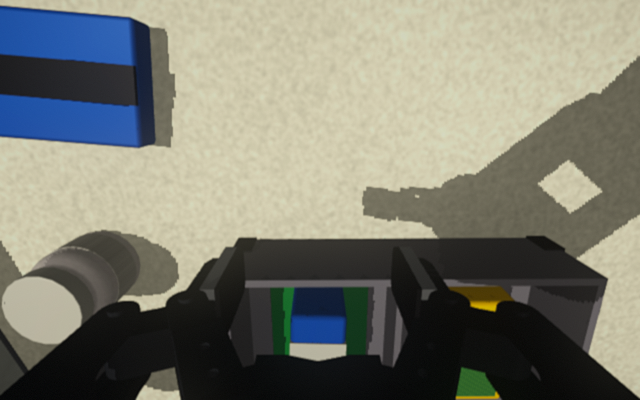

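```bash
python3 - <<'E'
from h import *
d=manip.snapshot('top')
uv=np.array([(505,228),(606,226),(614,462),(510,466)])/[6,5.4]+[300,115]
for z in (.078,):
  p,r=fit(d,[(.06,.023,z),(.06,-.023,z),(-.06,-.023,z),(-.06,.023,z)],uv,[.57,-.22,.07]);print(p,r)
e=p-np.array([.5699,-.2262,.0641]);c,s=np.cos(.065),np.sin(.065);print(e[0]*c+e[1]*s,-e[0]*s+e[1]*c,e[2])
E
```

```text
[ 0.5689 -0.2284  0.0345] [[-0.1719 -0.3426]
 [ 0.0697 -0.2916]
 [-0.0387  0.5227]
 [ 0.1405  0.1056]]
-0.0011373582980615468 -0.00215009892238737 -0.0295571791103737
```

View pics/t18full.png

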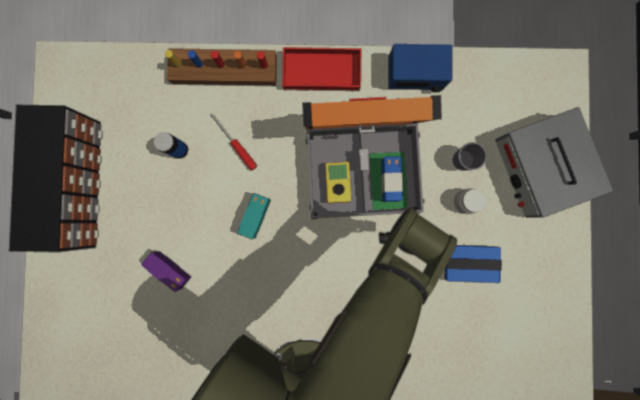

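```bash
python3 - <<'E'
from h import *
d=manip.snapshot('scene'); cv2.imwrite('pics/s19.png',d['img'][:,:,::-1])
E
```

```text
(no output)
```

View pics/s19.png

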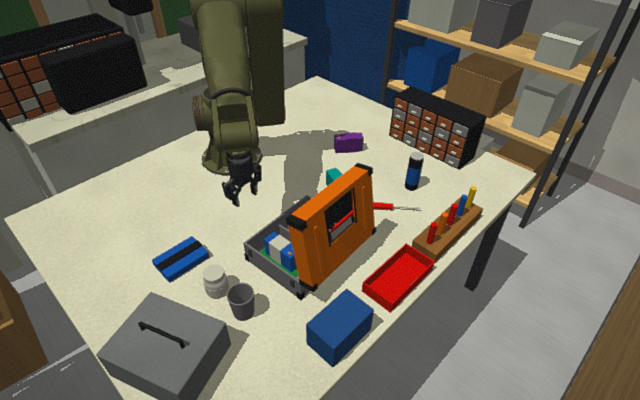

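The lid stands open by itself (325,230), the pack sits on the pad (280,248), and the gripper is clear at (240,190). Handing the job in.

```bash
python3 - <<'E'
from rig import manip
print(manip.finish_job())
E
```

```text
the job is handed in; nothing more can be done
None
```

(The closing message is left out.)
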